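Close the keyed lid of the pantry dispenser

ROBOT

A 7-joint arm with a two-finger parallel gripper is mounted at the origin on the work surface. World frame = base frame: x ahead of the robot, y to its left, z up, the work surface at z = 0. Lengths are in m, angles in rad, forces in N, time in s.
With the tool pointing down it reaches from about 0.425 to 0.875 m from the base axis. Payload 4.7 kg.
Tool frame: the origin (TCP) lies midway between the tips of the shut fingers; the grasp point (between the pads) lies 19 mm behind it; y points along the fingers, x is the direction in which the jaws open and shut, and the axes are right-handed (so a half turn about y gives the same grasp; the last joint's range is limited). The gripper opens to 85 mm and grips with 20 to 120 N. Pads are 22 mm wide; open, the fingers measure 114 mm over their backs; the gripper's body (76 mm by 85 mm) begins 54 mm behind the grasp point. The pads swing forward as they close: fully open they stand 13 mm farther back than shut.
Start: joints at [1.226, 0.321, -0.07, 1.45, 0.023, 1.371, -0.057], TCP at [0.228, -0.609, 0.231] pointing down, gripper open.
Joint ranges: [-2.86, 2.86], [-0.3, 2.09], [-1.38, 1.24], [0.06, 2.45], [-1.56, 4.7], [0.09, 2.05], [-2.69, 2.69]. Speed limits (rad/s): [2.57, 2.57, 3.14, 3.14, 3.14, 3.14, 3.14].

INTERFACE

Orientations are given as a rotation vector (axis times angle).
In Python, from workcell import r gives the robot as it stands.
- The arm moves only by the tool step_arm, never from a script. Its argument "steps" is a list that holds one entry, the list of rows, each a list of 7 numbers: the shift along the tool's x, y, z in m, then the turn, a rotation vector about the tool's x, y, z in degrees, then the opening, from 0 (shut) to 1 (fully open). A call has 1 to 5 rows; each row is the pose to reach, as a shift and turn from the pose commanded when the call began, along the tool's axes at that moment; what a row does not reach only later rows make up. A row lasts 1/12 s, in which the tool goes at most 41.7 mm and 7.16 degrees, less where a joint would pass 70% of its speed; a pose out of reach is approached as far as the arm can. A call with a gripper value outside its range is refused whole. The fingers move at their own pace and stop on an object; "force" is the grip in N (left out, the last holds). Time passes only in rows, so rows that repeat a pose let the fingers close. It gives the time, the measured TCP pose, the force and the opening at its end, in the units of the state.
- r.observe(): the state, without advancing time (a new reading comes with each control period).
- r.camera(name): name is "scene" or "top"; returns the picture (420x560x3 uint8, blue, green, red); there is no depth.
- r.get_calibration(name): a dict with "intrinsics" (3x3 intrinsics, pixels), "rvec" (rotation vector, rad) and "tvec" (3), from world to camera coordinates, as OpenCV has them. Camera axes: x right, y down, z forward; pixel columns grow to the right and rows downward; lengths in m; the calibration is good to about 2 mm. A picture is of the moment at which its call begins. get_calibration takes no time and is no camera call.
- r.finish_job(): hands the job in, once; it reports no verdict.
The state is a dict: "t": time; "joint_positions": joint angles; "joint_velocities": joint speeds; "tau": joint torques, N m; "position": TCP position; "ee_rot": TCP orientation; "wrist_force": force on the tool from outside, world axes, zero at the start; "torque": the same for the moment, N m; "width": finger opening in m.
Only numpy, scipy, OpenCV 4.12 (cv2) and the standard library are available. Lean on these libraries where they do the work, as an engineer would, in place of code of your own. Each camera call takes 0.05 s, during which the arm holds its last target. There are 200 camera calls.

TASK

Close the clear push dispenser: with a fingertip against the raised tab, push the loose bamboo lid round until the notch in its rim stands over the steel pin, then press the lid down until it is fully home and let it be. Do not lift the lid, and leave the mugs, the spoons and the bamboo box where they stand.

Things in the scene. Friction and masses are not known exactly. Their poses are not given: they have to be found in the camera images.
- dispenser: Clear plastic drum, 108 mm across, flat top rim 74 mm above its origin, on a white foot 120 mm across; fixed, cannot move. Origin: centre of its underside, on the cork mat (4 mm thick); z up; +x points from the drum's axis to the steel pin, -x to the spout and push paddle. A 20 mm post on the axis, hidden under the lid, centres the lid, which can only turn about it and go down.
- gasket (a joint): Travel of the stiff but slick seal ring under the lid (m, 0 at the start, 0.007 pressed home). It carries the lid level, 7 mm above the rim and free to turn; it yields to a downward push of about 6 N, stays where it is pushed and does not spring back.
- pin (a point): Top of the steel key pin, 50 mm from the drum's axis, 80 mm above the dispenser's origin: an 8 mm round bar running level and radially from 42 to 68 mm from the axis, outer end turned up to 96 mm above that origin. From above it is seen sticking out beyond the lid's rim. It holds up that side of the lid unless the notch is over it.
- lid: Round bamboo lid, 108 mm across, 20 mm thick, about 0.25 kg, loose on the dispenser. Origin: centre of its underside, 81 mm above the dispenser's origin at the start, 74 mm when home; z up; +x points to the notch, -x to the tab. With the notch over the pin, its x axis points the same way as the dispenser's. It starts at least 0.7 rad away, either way round.
- notch (a point): Middle of the notch, level with the lid's upper face, 47 mm from its centre. The notch goes right through the rim, 14 mm wide and 14 mm deep radially, so it clears the pin by 3 mm on either side.
- lid_top (a point): Centre of the lid's upper face (20 mm above its underside): flat and clear to press on from here to the notch; pressing anywhere within 30 mm of the centre takes it down level.
- tab (a point): Centre of the raised finger tab above the lid: an upright rib 8 mm thick, 36 mm long, lying radially from 16 to 52 mm from the lid's centre, opposite the notch, rising 16 mm above the upper face (this point is 8 mm above that face). A sideways push of about 1 N on its flat side turns the lid.
- mug_a: Brown ceramic mug, 82 mm across, 92 mm tall, loose, to be left alone. Origin: centre of its underside.
- mug_b: Second brown mug like the first, to be left alone. Origin: centre of its underside.
- spoons: Set of three steel measuring spoons on a ring, about 150 mm long, lying flat, 10 mm high, to be left alone. Origin: about its middle, on the mat.
- bamboo_box: Lidded bamboo box with a brass hook, 104 x 144 x 72 mm, loose, to be left alone. Origin: centre of its underside.

How it is judged:
By the outcome, as a careful person would: the job done as asked, in the order asked, and still so for the second after the job is handed in, with the robot touching nothing.
It also fails if it takes over 54 s, if anything falls off the work surface, if the arm or the gripper's body presses on something with over 40 N, if the wrist force passes 120 N, or if a joint passes its speed limit or range.

## Working session

There is one attempt and no reset: what is moved stays moved. The work goes in short steps, Python scripts to look and compute and a tool call to move; the robot and the scene stay as the last step left them, time stands still between calls to the robot, and variables do not carry over. Pictures are saved under pics/ and viewed, about 8 in all and at most 12, crops included, and the job is handed in when it is done.

Besides the shell and the picture viewer there is one more tool, called after "Emit:" as a command line: name --argument value ..., lists and objects as JSON in quotes. step_arm: Moves the arm, as the interface text tells. Its arguments: {"type":"object","properties":{"steps":{"type":"array","items":{"type":"array","items":{"type":"array","items":{"type":"number"}}}},"force":{"type":"number"}},"required":["steps"]}

```bash
mkdir -p pics; ls; python3 - <<'E'
from workcell import r
import cv2,numpy as np
s=r.observe();print(s['t'],s['position'],s['ee_rot'],s['wrist_force'],s['width'])
for n in('scene','top'):
    cv2.imwrite(f'pics/{n}0.png',r.camera(n)); c=r.get_calibration(n);print(n,c)
E
```

```text
pics
0.0 [ 0.22800595 -0.60810018  0.23018248] [-1.3567755   0.94217187 -0.93939533] [ 0.95949784 -0.89762121 -0.28100631] 0.08512892087815283
scene {'intrinsics': array([[451.91498189,   0.        , 277.40854295],
       [  0.        , 451.91498189, 203.91335369],
       [  0.        ,   0.        ,   1.        ]]), 'rvec': array([ 1.40158607,  2.0593694 , -0.94662235]), 'tvec': array([ 0.20300974, -0.27423995,  1.43967199])}
top {'intrinsics': array([[539.39538372,   0.        , 285.98029069],
       [  0.        , 539.39538372, 197.68753843],
       [  0.        ,   0.        ,   1.        ]]), 'rvec': array([ 2.19631649, -2.13986154,  0.15785577]), 'tvec': array([-0.03490022,  0.59219936,  1.36177277])}
```

View pics/top0.png

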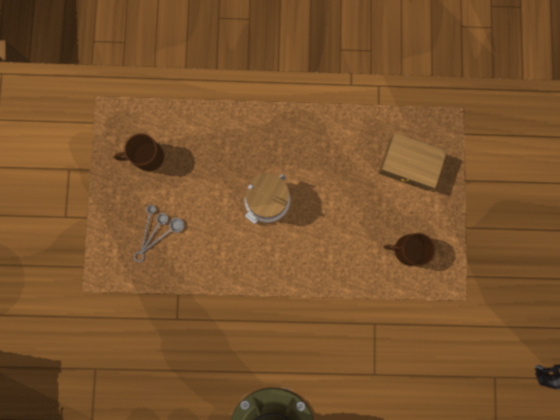

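View pics/scene0.png

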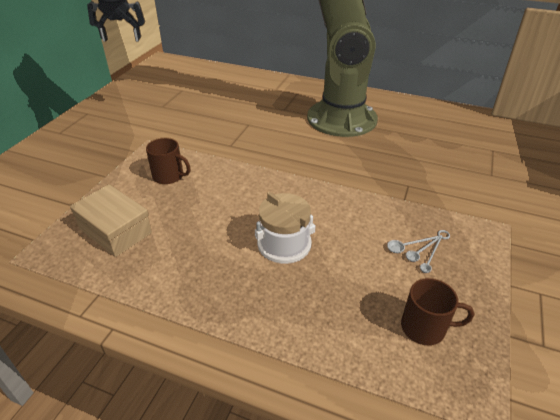

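```bash
cat > h.py <<'E'
import cv2,numpy as np
from workcell import r
def ray(n,u,v,z):
    c=r.get_calibration(n);R=cv2.Rodrigues(c['rvec'])[0];o=-R.T@c['tvec']
    d=R.T@np.linalg.inv(c['intrinsics'])@[u,v,1];return o+d*(z-o[2])/d[2]
def proj(n,P):
    c=r.get_calibration(n);return cv2.projectPoints(np.float64(P).reshape(-1,1,3),c['rvec'],c['tvec'],c['intrinsics'],None)[0][:,0]
def rot(s=None): return cv2.Rodrigues(np.float64((s or r.observe())['ee_rot']))[0]
E
python3 -c "
from h import *
print(rot().round(3))"
```

```text
[[ 0.351 -0.001  0.936]
 [-0.936  0.002  0.351]
 [-0.002 -1.    -0.   ]]
```

```bash
python3 - <<'E'
from h import *
a=cv2.imread('pics/top0.png')[160:240,225:325];b=cv2.imread('pics/scene0.png')[185:265,235:335]
cv2.imwrite('pics/c0.png',np.vstack([cv2.resize(a,None,fx=6,fy=6,interpolation=2)[:300+180],cv2.resize(b,None,fx=6,fy=6,interpolation=2)])[:, :])
i=cv2.imread('pics/c0.png');cv2.imwrite('pics/c0.png',np.hstack([cv2.resize(i[:480],(400,320)),cv2.resize(i[480:],(400,320))]))
E
```

```text
(no output)
```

View pics/c0.png

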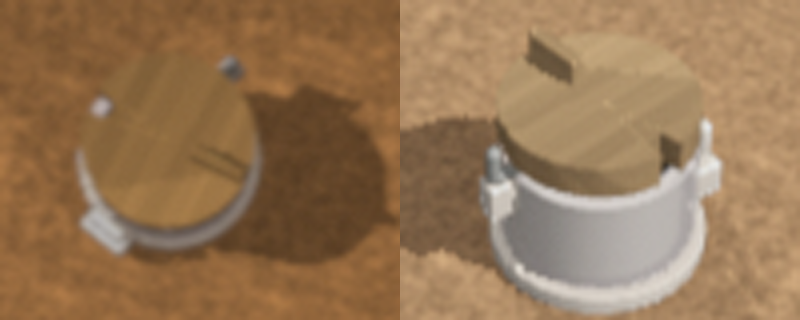

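```bash
python3 - <<'E'
from h import *
L=lambda u,v:(225+u/4-.4,160+v/4-.4)
S=lambda u,v:(235+u/4-.4,185+v/4-.4)
c=ray('top',*L(172,140),.105);print('lid c',c)
# lid edges at top
for p in [(84,140),(258,140),(172,52),(172,229)]: print('edge',ray('top',*L(*p),.105)[:2])
c2=ray('scene',*S(600,112),.105);print('lid c scene',c2)
for n,p,z in [('pin top',L(232,66),.1),('peg',L(100,105),.1),('paddle',L(105,230),.05),('tab a',L(195,155),.121),('tab b',L(242,165),.121)]:
    q=ray('top',*p,z);d=q-c;print(n,q,np.hypot(*d[:2]),np.degrees(np.arctan2(d[1],d[0])))
for n,p,z in [('pin s',S(492,152),.1),('peg s',S(706,122),.1),('notch s',S(671,138),.105),('tab inner top s',S(573,67),.121),('tab outer',S(530,35),.121)]:
    q=ray('scene',*p,z);d=q-c2;print(n,q,np.hypot(*d[:2]),np.degrees(np.arctan2(d[1],d[0])))
# overlay lid
E
```

```text
lid c [0.59087375 0.02744878 0.105     ]
edge [0.58937623 0.08157946]
edge [ 0.59234009 -0.02555462]
edge [0.64581054 0.02902794]
edge [0.53587209 0.02586775]
lid c scene [0.52544259 0.22713015 0.105     ]
pin top [ 0.63891467 -0.00841672  0.1       ] 0.05995218068097364 -36.74360279941948
peg [0.61213373 0.07269834 0.1       ] 0.049995091934380634 64.83405834372348
paddle [0.53888532 0.06925337 0.05      ] 0.06671147288955251 141.1967725948637
tab a [0.58000082 0.01298541 0.121     ] 0.01809447194553464 -126.9342496020662
tab b [ 0.57465949 -0.01575993  0.121     ] 0.04615078385052043 -110.56883201241361
pin s [0.57036464 0.18163398 0.1       ] 0.06393662168696326 -45.3638078122869
peg s [0.50707513 0.27949437 0.1       ] 0.055492116108012766 109.32901380026573
notch s [0.53199282 0.26477013 0.105     ] 0.038205671299442856 80.12806952242417
tab inner top s [0.51438967 0.20834169 0.121     ] 0.021798476343682188 -120.467566977726
tab outer [0.49669203 0.18161601 0.121     ] 0.05383429844453243 -122.27995665694063
```

```bash
python3 - <<'E'
from h import *
S=lambda u,v:(235+(u-400)/4-.4,185+v/4-.4)
c2=ray('scene',*S(600,112),.105);print('lid c scene',c2)
c2=np.array([.5908,.0276,0])
for n,p,z in [('pin s',S(492,152),.1),('peg s',S(706,122),.1),('notch s',S(671,138),.105),('tab inner top s',S(573,67),.121),('tab outer',S(530,35),.121)]:
    q=ray('scene',*p,z);d=q-c2;print(n,q,np.hypot(*d[:2]),np.degrees(np.arctan2(d[1],d[0])))
E
```

```text
lid c scene [0.60171935 0.03437899 0.105     ]
pin s [ 0.64531663 -0.00781761  0.1       ] 0.06501131100781024 -33.01041967881853
peg s [0.58350088 0.08635423 0.1       ] 0.059205881026201224 97.08165380186917
notch s [0.60703996 0.07509464 0.105     ] 0.050194390962122595 71.12277322365658
tab inner top s [0.5908968  0.01506664 0.121     ] 0.012533735420475988 -89.55750909330342
tab outer [ 0.57483194 -0.01573936  0.121     ] 0.04618743396755377 -110.22593955022653
```

```bash
cat >> h.py <<'E'
def rows(poses,base=None):
    """poses: list of (x,y,z,heading of tool z deg); tool y down. prints shifts/turns in present tool axes"""
    s=r.observe();R=rot(s);h=np.degrees(np.arctan2(R[1,2],R[0,2]))
    print('t',round(s['t'],2),'pos',s['position'].round(4),'h',round(h,2),'F',s['wrist_force'].round(2),'w',round(s['width'],4))
    for x,y,z,hd in poses:
        w=np.array([x,y,z])-s['position'];d=(hd-h+180)%360-180
        Rt=np.array([[np.sin(np.radians(hd)),0,np.cos(np.radians(hd))],[-np.cos(np.radians(hd)),0,np.sin(np.radians(hd))],[0,-1,0]])
        rv=np.degrees(cv2.Rodrigues(R.T@Rt)[0].ravel())
        print((R.T@w).round(4),rv.round(1))
E
python3 - <<'E'
from h import *
p0=np.array([.228,-.608,.23]);p1=np.array([.604,-.0154,.2])
rows([(*(p0+(p1-p0)*f),20.6+139.4*f) for f in (.25,.5,.75,1)])
E
```

```text
t 0.1 pos [ 0.2281 -0.6082  0.2303] h 20.56 F [0.17 0.16 0.31] w 0.0854
[-0.1059  0.008   0.14  ] [ -0.  -34.9  -0.1]
[-0.2115  0.0157  0.2801] [ -0.1 -69.7  -0.1]
[-0.3172  0.0234  0.4201] [-1.000e-01 -1.046e+02 -1.000e-01]
[-0.4229  0.031   0.5602] [-1.000e-01 -1.394e+02 -0.000e+00]
```

Emit:
step_arm --steps '[[[-0.025, 0.002, 0.033, 0, -7, 0, 0], [-0.05, 0.004, 0.066, 0, -14, 0, 0], [-0.075, 0.006, 0.099, 0, -21, 0, 0], [-0.1, 0.008, 0.132, 0, -28, 0, 0], [-0.12, 0.01, 0.16, 0, -35, 0, 0]]]' --force 20

```text
t: 0.52
position: [0.3373, -0.4369, 0.2209]
ee_rot: [-1.519, 0.465, -0.464]
wrist_force: [1.2, -0.4, 0.8]
width: 0.0255
```

```bash
python3 -c "
from h import *
rows([(.604,-.0154,.2,160)])"
```

```text
t 0.52 pos [ 0.3373 -0.4369  0.2209] h 56.01 F [ 1.18 -0.43  0.77] w 0.0255
[-0.0145  0.0213  0.4985] [-1.00e-01 -1.04e+02  0.00e+00]
```

Emit:
step_arm --steps '[[[-0.001, 0.002, 0.04, 0, -7, 0, 0], [-0.002, 0.004, 0.08, 0, -14, 0, 0], [-0.004, 0.006, 0.12, 0, -21, 0, 0], [-0.005, 0.008, 0.16, 0, -28, 0, 0], [-0.006, 0.01, 0.2, 0, -35, 0, 0]]]'

```text
t: 0.93
position: [0.4444, -0.2699, 0.211]
ee_rot: [-1.571, -0.012, 0.013]
wrist_force: [1.1, -1.1, 0.2]
width: 0.0
```

```bash
python3 -c "
from h import *
rows([(.604,-.0154,.2,160)])"
```

```text
t 0.93 pos [ 0.4444 -0.2699  0.211 ] h 90.89 F [ 1.1  -1.11  0.18] w 0.0
[0.1635 0.0109 0.2519] [ -0.  -69.1  -0. ]
```

Emit:
step_arm --steps '[[[0.022, 0.002, 0.034, 0, -7, 0, 0], [0.044, 0.004, 0.068, 0, -14, 0, 0], [0.066, 0.006, 0.102, 0, -21, 0, 0], [0.088, 0.008, 0.136, 0, -28, 0, 0], [0.11, 0.01, 0.17, 0, -35, 0, 0]]]'

```text
t: 1.35
position: [0.5528, -0.099, 0.2011]
ee_rot: [-1.515, -0.49, 0.491]
wrist_force: [1.5, -1.2, -0.5]
width: -0.0
```

```bash
python3 -c "
from h import *
rows([(.604,-.0154,.2,160)])"
```

```text
t 1.35 pos [ 0.5528 -0.099   0.2011] h 125.88 F [ 1.49 -1.21 -0.55] w -0.0
[0.0905 0.001  0.0378] [  0.  -34.1  -0. ]
```

Emit:
step_arm --steps '[[[0.023, 0.01, 0.01, 0, -7, 0, 0], [0.046, 0.02, 0.02, 0, -14, 0, 0], [0.069, 0.035, 0.03, 0, -21, 0, 0], [0.09, 0.05, 0.038, 0, -28, 0, 0], [0.09, 0.065, 0.038, 0, -34, 0, 0]]]'

```text
t: 1.77
position: [0.605, -0.0112, 0.1357]
ee_rot: [-1.35, -0.955, 0.949]
wrist_force: [-1.0, -0.0, 1.4]
width: 0.0001
```

```bash
python3 - <<'E'
from h import *
b=cv2.resize(r.camera('scene')[175:265,225:345],None,fx=6,fy=6,interpolation=2)
cv2.imwrite('pics/c1.png',b)
rows([(.604,-.0154,.11,160)])
E
```

```text
t 1.82 pos [ 0.602  -0.0139  0.132 ] h 160.4 F [-0.76 -1.7  -1.86] w 0.0001
[-0.0007  0.022  -0.0025] [-0.3  0.4  0.1]
```

View pics/c1.png

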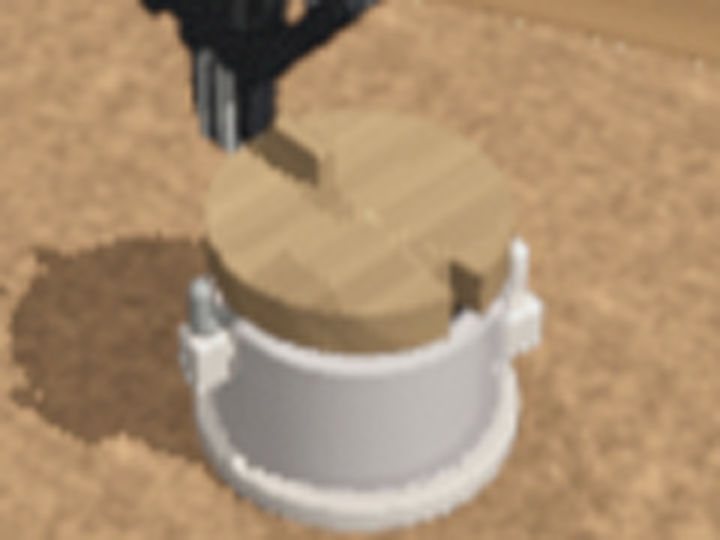

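```bash
python3 - <<'E'
from h import *
f=lambda P:((proj('scene',P)-[225,175]+.4)*6).round(0).tolist()
c=np.array([.5908,.0276,0])
print('tcp',f([.602,-.0139,.132]),'at .11',f([.602,-.0139,.11]))
u=lambda a,rr,z:c+[rr*np.cos(np.radians(a)),rr*np.sin(np.radians(a)),z]
for a in(-110,-106,-114):print(a,'tab outer/inner top center',f([u(a,.052,.121),u(a,.016,.121)]),'notch in/out',f([u(a+180,.040,.105),u(a+180,.054,.105)]))
print('lid LRTB',f([u(-90,.054,.105),u(90,.054,.105),u(180,.054,.105),u(0,.054,.105),c+[0,0,.105]]))
for a in(-34,-37,-40):print('pin',a,f([u(a,.064,.1),u(a,.068,.084)]))
print('paddle',f([u(a+180,.06,.1) for a in(-34,-37,-40)]))
E
```

```text
tcp [[229.0, 135.0]] at .11 [[231.0, 184.0]]
-110 tab outer/inner top center [[243.0, 106.0], [319.0, 149.0]] notch in/out [[442.0, 255.0], [473.0, 274.0]]
-106 tab outer/inner top center [[236.0, 111.0], [317.0, 151.0]] notch in/out [[446.0, 251.0], [480.0, 268.0]]
-114 tab outer/inner top center [[250.0, 101.0], [321.0, 148.0]] notch in/out [[436.0, 259.0], [466.0, 279.0]]
lid LRTB [[211.0, 167.0], [500.0, 242.0], [406.0, 113.0], [295.0, 303.0], [353.0, 204.0]]
pin -34 [[199.0, 285.0], [190.0, 324.0]]
pin -37 [[194.0, 279.0], [185.0, 318.0]]
pin -40 [[189.0, 274.0], [180.0, 312.0]]
paddle [[489.0, 152.0], [494.0, 157.0], [499.0, 162.0]]
```

Emit:
step_arm --steps '[[[0, 0.011, -0.002, 0, 0, 0, 0], [0, 0.022, -0.002, 0, 0, 0, 0], [0, 0.022, -0.002, 0, 0, 0, 0], [0, 0.022, -0.002, 0, 0, 0, 0]]]'

```text
t: 2.15
position: [0.6049, -0.0194, 0.1138]
ee_rot: [-1.358, -0.939, 0.941]
wrist_force: [0.4, -0.3, 0.9]
width: -0.0
```

```bash
cat >> h.py <<'E'
C=np.array([.5908,.0276])
def arc(th,z=.11,rad=.036,off=.015):
    a=np.radians(th);p=C+rad*np.array([np.cos(a),np.sin(a)])+off*np.array([-np.sin(a),np.cos(a)])
    return (*p,z,th-90)
E
python3 - <<'E'
from h import *
rows([arc(-110)]+[arc(-110-5*k) for k in range(1,5)])
E
```

```text
t 2.15 pos [ 0.6049 -0.0194  0.1138] h 159.38 F [ 0.35 -0.33  0.91] w -0.0
[0.0032 0.0038 0.0143] [-0.1 -0.6 -0.1]
[0.002  0.0039 0.0175] [-0.   4.4 -0.1]
[0.0011 0.0039 0.0208] [-0.   9.4 -0.1]
[0.0004 0.0039 0.0241] [-0.  14.4 -0.1]
[0.0001 0.0039 0.0275] [-0.  19.4 -0.1]
```

Emit:
step_arm --steps '[[[0.003, 0.001, 0.005, 0, 0, 0, 0], [0.003, 0.001, 0.01, 0, 0, 0, 0], [0.003, 0.001, 0.014, 0, 0, 0, 0], [0.002, 0.001, 0.0175, 0, 4.5, 0, 0], [0.001, 0.001, 0.021, 0, 9.5, 0, 0]]]'

```text
t: 2.57
position: [0.5859, -0.0096, 0.1139]
ee_rot: [-1.414, -0.814, 0.813]
wrist_force: [0.2, 0.7, -0.4]
width: -0.0003
```

```bash
python3 - <<'E'
from h import *
rows([arc(-120)]+[arc(-120-6*k) for k in range(1,6)])
rows([])
E
```

```text
t 2.57 pos [ 0.5859 -0.0096  0.1139] h 149.85 F [ 0.16  0.74 -0.4 ] w -0.0003
[-0.0014  0.0039 -0.0006] [ 0.1 -0.2  0. ]
[-0.0027  0.0039  0.0032] [0.1 5.8 0. ]
[-0.0037  0.0039  0.0072] [ 0.1 11.8  0. ]
[-0.0043  0.0039  0.0112] [ 0.1 17.8  0. ]
[-0.0044  0.0039  0.0153] [ 0.1 23.8  0. ]
[-0.0041  0.0039  0.0194] [ 0.1 29.8  0. ]
t 2.57 pos [ 0.5859 -0.0096  0.1139] h 149.85 F [ 0.16  0.74 -0.4 ] w -0.0003
```

Emit:
step_arm --steps '[[[-0.003, 0.002, 0.003, 0, 6, 0, 0], [-0.004, 0.003, 0.007, 0, 12, 0, 0], [-0.0043, 0.003, 0.011, 0, 18, 0, 0], [-0.0044, 0.003, 0.015, 0, 24, 0, 0], [-0.004, 0.003, 0.0195, 0, 30, 0, 0]]]'

```text
t: 2.98
position: [0.5669, -0.0038, 0.1109]
ee_rot: [-1.533, -0.407, 0.406]
wrist_force: [0.3, -0.7, -0.1]
width: -0.0001
```

```bash
python3 - <<'E'
from h import *
b=cv2.resize(r.camera('scene')[175:265,225:345],None,fx=6,fy=6,interpolation=2)
cv2.imwrite('pics/c2.png',b)
rows([arc(-150)]+[arc(-150-6*k) for k in range(1,6)])
E
```

```text
t 3.03 pos [ 0.5662 -0.0029  0.1109] h 119.53 F [-0.11  0.59  0.54] w -0.0002
[ 0.0006  0.0009 -0.0009] [ 0.  -0.5 -0. ]
[-0.0008  0.0009  0.003 ] [ 0.   5.5 -0. ]
[-0.0018  0.0009  0.0069] [ 0.  11.5  0. ]
[-0.0024  0.0009  0.011 ] [ 0.  17.5  0. ]
[-0.0025  0.0009  0.0151] [ 0.  23.5  0. ]
[-0.0023  0.0009  0.0191] [ 0.  29.5  0. ]
```

View pics/c2.png

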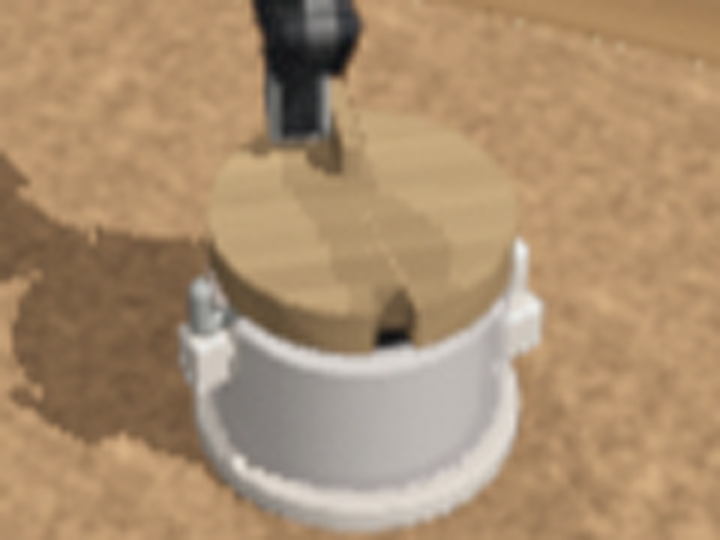

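The lid is turning: notch now at crop (400,300), pin at (203,290) to its left; the finger is behind the tab at (300,140). Continuing the arc.

Emit:
step_arm --steps '[[[-0.001, 0.001, 0.003, 0, 5.5, 0, 0], [-0.002, 0.001, 0.007, 0, 11.5, 0, 0], [-0.0024, 0.001, 0.011, 0, 17.5, 0, 0], [-0.0025, 0.001, 0.015, 0, 23.5, 0, 0], [-0.0023, 0.001, 0.019, 0, 29.5, 0, 0]]]'

```text
t: 3.45
position: [0.5554, 0.0114, 0.1098]
ee_rot: [-1.572, -0.006, 0.005]
wrist_force: [-0.4, -1.5, 0.0]
width: -0.0
```

```bash
python3 - <<'E'
from h import *
q=ray('scene',225+393/6-.4,175+298/6-.4,.105)[:2]-C;print('notch was',np.hypot(*q),np.degrees(np.arctan2(q[1],q[0])))
rows([arc(-180)]+[arc(-180-5*k) for k in range(1,6)])
E
```

```text
notch was 0.04965459866079561 36.59550479244053
t 3.45 pos [0.5554 0.0114 0.1098] h 90.38 F [-0.39 -1.46  0.01] w -0.0
[-0.0005 -0.0002  0.0012] [0.1 0.4 0. ]
[-0.0017 -0.0002  0.0044] [0.1 5.4 0. ]
[-0.0026 -0.0002  0.0077] [ 0.1 10.4  0. ]
[-0.0031 -0.0002  0.011 ] [ 0.1 15.4  0. ]
[-0.0034 -0.0002  0.0144] [ 0.1 20.4  0. ]
[-0.0034 -0.0002  0.0178] [ 0.1 25.4  0. ]
```

Emit:
step_arm --steps '[[[-0.0017, 0, 0.0045, 0, 5.5, 0, 0], [-0.0026, 0, 0.0075, 0, 10.5, 0, 0], [-0.003, 0, 0.011, 0, 15.5, 0, 0], [-0.0034, 0, 0.0145, 0, 20.5, 0, 0], [-0.0034, 0, 0.018, 0, 25.5, 0, 0]]]'

```text
t: 3.87
position: [0.5517, 0.0296, 0.1097]
ee_rot: [-1.544, 0.343, -0.343]
wrist_force: [-0.8, -0.9, 0.1]
width: 0.0
```

```bash
python3 - <<'E'
from h import *
b=cv2.resize(r.camera('scene')[175:265,225:345],None,fx=6,fy=6,interpolation=2)
cv2.imwrite('pics/c3.png',b)
rows([arc(-205)]+[arc(-205-4*k) for k in range(1,6)])
E
```

```text
t 3.92 pos [0.5518 0.0307 0.1098] h 64.78 F [-0.24  0.75 -0.84] w 0.0005
[ 0.0007 -0.0002 -0.0013] [-0.  -0.2  0. ]
[-0.0003 -0.0002  0.0012] [-0.   3.8  0. ]
[-0.0011 -0.0002  0.0038] [-0.   7.8  0. ]
[-0.0017 -0.0002  0.0065] [-0.  11.8  0. ]
[-0.0021 -0.0002  0.0092] [-0.  15.8  0. ]
[-0.0023 -0.0002  0.0119] [-0.  19.8  0. ]
```

View pics/c3.png

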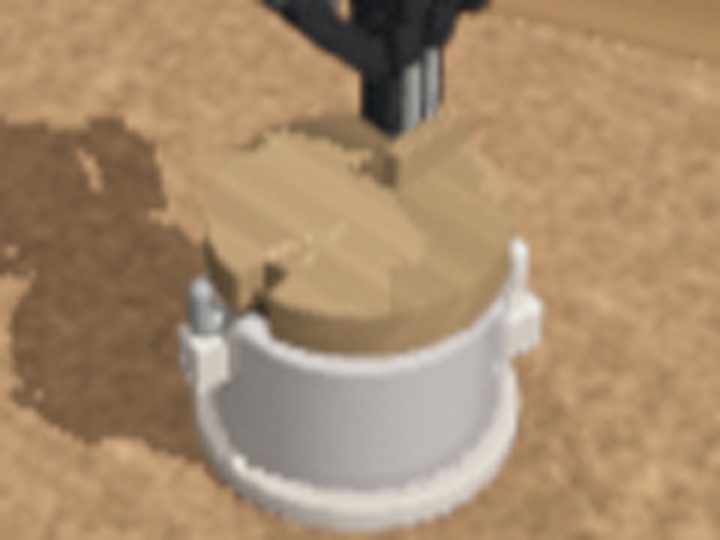

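```bash
python3 - <<'E'
from h import *
f=lambda P:((proj('scene',P)-[225,175]+.4)*6+[7,4]).round(0).tolist()
for a in(-14,-18,-22,-26,-37):
    t=np.radians(a);e=np.array([np.cos(t),np.sin(t)]);n=np.array([-e[1],e[0]])
    g=lambda rr,s:[*(C+rr*e+s*n),.105]
    print(a,'inL,inR,outL,outR',f([g(.04,-.007),g(.04,.007),g(.0535,-.007),g(.0535,.007)]))
    t+=np.pi;e=np.array([np.cos(t),np.sin(t)]);print('  tab in/out',f([[*(C+.016*e),.121],[*(C+.052*e),.121]]))
E
```

```text
-14 inL,inR,outL,outR [[276.0, 263.0], [309.0, 279.0], [252.0, 285.0], [286.0, 301.0]]
  tab in/out [[387.0, 149.0], [444.0, 96.0]]
-18 inL,inR,outL,outR [[270.0, 259.0], [302.0, 276.0], [245.0, 279.0], [276.0, 297.0]]
  tab in/out [[389.0, 150.0], [452.0, 100.0]]
-22 inL,inR,outL,outR [[265.0, 254.0], [295.0, 273.0], [237.0, 274.0], [267.0, 293.0]]
  tab in/out [[392.0, 151.0], [460.0, 104.0]]
-26 inL,inR,outL,outR [[261.0, 250.0], [288.0, 270.0], [231.0, 268.0], [258.0, 288.0]]
  tab in/out [[394.0, 153.0], [467.0, 109.0]]
-37 inL,inR,outL,outR [[251.0, 236.0], [272.0, 260.0], [217.0, 250.0], [237.0, 274.0]]
  tab in/out [[399.0, 157.0], [485.0, 123.0]]
```

Emit:
step_arm --steps '[[[-0.0005, 0, 0.002, 0, 4, 0, 0], [-0.0015, 0, 0.0045, 0, 7, 0, 0], [-0.002, 0, 0.007, 0, 10, 0, 0], [-0.002, 0, 0.007, 0, 10, 0, 0]]]'

```text
t: 4.25
position: [0.5532, 0.0374, 0.1097]
ee_rot: [-1.518, 0.475, -0.476]
wrist_force: [-0.9, -0.4, 0.3]
width: 0.0001
```

```bash
python3 - <<'E'
from h import *
b=cv2.resize(r.camera('scene')[185:255,245:325],None,fx=8,fy=8,interpolation=2)
a=cv2.resize(r.camera('top')[165:225,235:305],None,fx=8,fy=8,interpolation=2)
cv2.imwrite('pics/c4.png',cv2.resize(b,(640,560)));cv2.imwrite('pics/c4t.png',a)
rows([arc(-215)])
E
```

```text
t 4.35 pos [0.5532 0.0369 0.1095] h 55.28 F [-0.75  0.31  0.37] w 0.0003
[ 0.0001 -0.0005 -0.0011] [-0.   0.3  0. ]
```

View pics/c4.png

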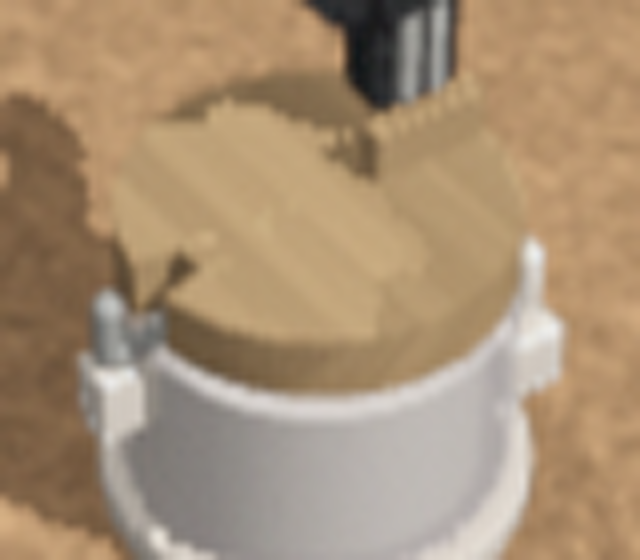

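View pics/c4t.png

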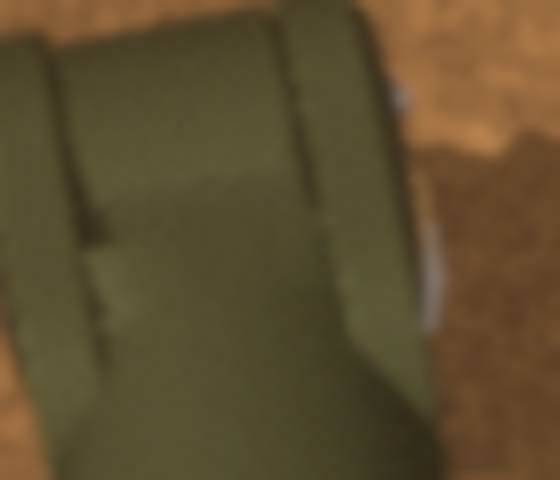

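```bash
python3 - <<'E'
from h import *
f=lambda P:((proj('scene',P)-[245,185]+.4)*8+[9,5]).round(0).tolist()
for a in(-30,-34,-38,-42):
    t=np.radians(a);e=np.array([np.cos(t),np.sin(t)]);n=np.array([-e[1],e[0]])
    g=lambda rr,s,z=.105:[*(C+rr*e+s*n),z]
    print(a,'inL,inR,outL,outR',f([g(.04,-.007),g(.04,.007),g(.0535,-.007),g(.0535,.007)]),'lower outLR',f([g(.0535,-.007,.085),g(.0535,.007,.085)]))
    print('   tab in/out',f([g(-.016,0,.121),g(-.052,0,.121)]),'pin uptop, bar axis 54/64',f([g(.064,0,.1),g(.054,0,.08),g(.064,0,.08)]))
E
```

```text
-30 inL,inR,outL,outR [[182.0, 246.0], [215.0, 275.0], [140.0, 268.0], [173.0, 297.0]] lower outLR [[142.0, 325.0], [174.0, 355.0]]
   tab in/out [[368.0, 126.0], [472.0, 71.0]] pin uptop, bar axis 54/64 [[124.0, 315.0], [157.0, 355.0], [126.0, 371.0]]
-34 inL,inR,outL,outR [[177.0, 240.0], [207.0, 270.0], [133.0, 260.0], [163.0, 290.0]] lower outLR [[135.0, 317.0], [164.0, 347.0]]
   tab in/out [[370.0, 128.0], [481.0, 78.0]] pin uptop, bar axis 54/64 [[114.0, 305.0], [148.0, 347.0], [116.0, 362.0]]
-38 inL,inR,outL,outR [[173.0, 233.0], [200.0, 264.0], [127.0, 251.0], [154.0, 282.0]] lower outLR [[129.0, 308.0], [155.0, 340.0]]
   tab in/out [[373.0, 130.0], [489.0, 86.0]] pin uptop, bar axis 54/64 [[105.0, 295.0], [141.0, 338.0], [107.0, 352.0]]
-42 inL,inR,outL,outR [[170.0, 226.0], [193.0, 259.0], [123.0, 242.0], [145.0, 274.0]] lower outLR [[124.0, 299.0], [147.0, 331.0]]
   tab in/out [[375.0, 133.0], [496.0, 93.0]] pin uptop, bar axis 54/64 [[97.0, 285.0], [134.0, 330.0], [100.0, 341.0]]
```

Emit:
step_arm --steps '[[[-0.0004, 0, 0.0012, 0, 2, 0, 0], [-0.0008, 0, 0.0023, 0, 3.5, 0, 0], [-0.0008, 0, 0.0023, 0, 3.5, 0, 0], [-0.0008, 0, 0.0023, 0, 3.5, 0, 0]]]'

```text
t: 4.68
position: [0.5539, 0.039, 0.1094]
ee_rot: [-1.507, 0.523, -0.524]
wrist_force: [-0.3, -0.8, -0.7]
width: 0.0
```

```bash
python3 -c "
from h import *
rows([arc(-218.5)])"
```

```text
t 4.68 pos [0.5539 0.039  0.1094] h 51.69 F [-0.31 -0.81 -0.66] w 0.0
[-0.     -0.0006 -0.0009] [0.  0.2 0. ]
```

Emit:
step_arm --steps '[[[0, 0, -0.01, 0, 0, 0, 0], [0, -0.03, -0.015, 0, 0, 0, 0], [-0.02, -0.06, -0.04, 0, 0, 0, 0], [-0.04, -0.08, -0.07, 0, 0, 0, 0], [-0.06, -0.08, -0.1, 0, 0, 0, 0]]]'

```text
t: 5.1
position: [0.4461, -0.0019, 0.1932]
ee_rot: [-1.504, 0.518, -0.528]
wrist_force: [-0.4, -1.5, 1.1]
width: -0.0004
```

```bash
python3 -c "
from h import *
rows([(.59,-.15,.19,55)])"
```

```text
t 5.1 pos [ 0.4461 -0.0019  0.1932] h 51.7 F [-0.44 -1.49  1.08] w -0.0004
[ 0.2047  0.0042 -0.0271] [-0.2 -3.3  0.3]
```

```bash
python3 - <<'E'
from h import *
b=r.camera('scene');a=r.camera('top')
cv2.imwrite('pics/s5.png',b);cv2.imwrite('pics/t5.png',a)
cv2.imwrite('pics/c5.png',np.hstack([cv2.resize(a[165:225,240:300],(400,400),interpolation=2),cv2.resize(b[185:245,245:305],(400,400),interpolation=2)]))
E
```

```text
(no output)
```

View pics/c5.png

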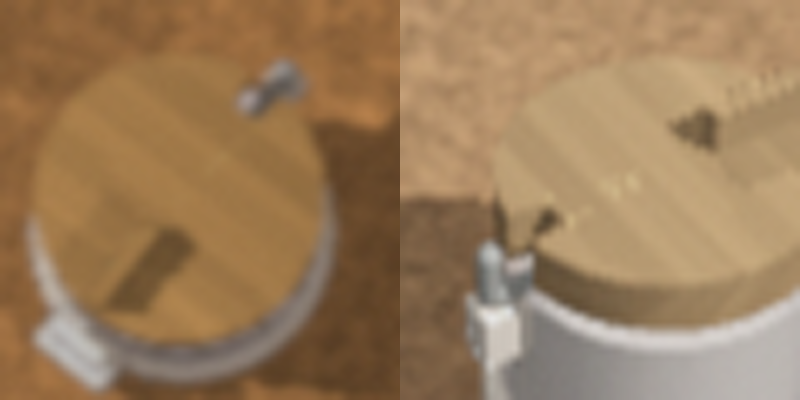

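```bash
cat > ov.py <<'E'
from h import *
def ov(n,img,org,size,sc,a,shift,pin=None,zt=.105):
    o=cv2.resize(img[org[1]:org[1]+size,org[0]:org[0]+size],None,fx=sc,fy=sc,interpolation=cv2.INTER_CUBIC)
    f=lambda P:np.int32(((proj(n,P)+shift-org+.5)*sc).round())
    def R(a):
        t=np.radians(a);e=np.array([np.cos(t),np.sin(t)]);m=np.array([-e[1],e[0]]);return lambda r,s,z:[*(C+r*e+s*m),z]
    g=R(a)
    L=lambda P,col:cv2.polylines(o,[f(P)],False,col,1)
    L([g(.0535,-.007,zt),g(.04,-.007,zt),g(.04,.007,zt),g(.0535,.007,zt)],(0,255,0))
    L([[*(C+.054*np.array([np.cos(t),np.sin(t)])),zt] for t in np.linspace(0,6.29,90)],(0,255,0))
    L([g(-r,s,zt+.016) for r,s in [(.016,-.004),(.052,-.004),(.052,.004),(.016,.004),(.016,-.004)]],(255,255,0))
    if pin:
        p=R(pin);L([p(.042,0,.084),p(.064,0,.084),p(.064,0,.1)],(0,0,255))
    return o
E
python3 - <<'E'
from ov import *
b=cv2.imread('pics/s5.png');a=cv2.imread('pics/t5.png')
cv2.imwrite('pics/c6.png',np.hstack([ov('top',a,(240,165),50,8,-37,np.array([0,0]),-37),ov('scene',b,(245,185),50,8,-37,np.array([1.2,.7]),-37)]))
E
```

```text
(no output)
```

View pics/c6.png

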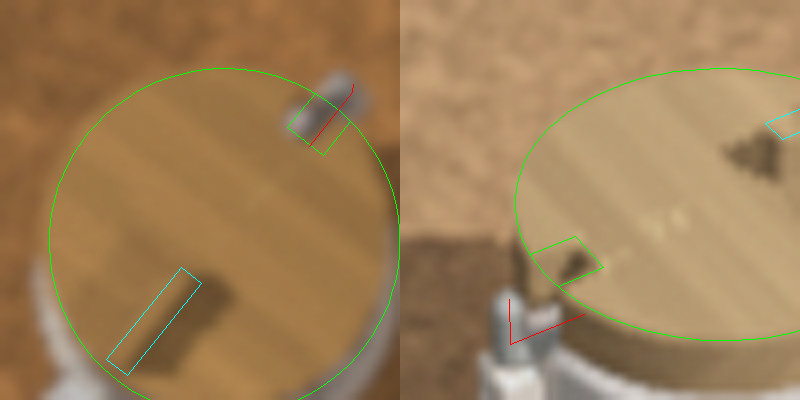

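```bash
cat > rect.py <<'E'
from h import *
def rect(n,img,z,a,shift,ext=.08,px=400,cen=(0,0)):
    g=np.linspace(-ext,ext,px);X,Y=np.meshgrid(g+cen[0],-g+cen[1]);t=np.radians(a)
    P=np.stack([C[0]+X*np.cos(t)-Y*np.sin(t),C[1]+X*np.sin(t)+Y*np.cos(t),0*X+z],-1)
    q=(proj(n,P.reshape(-1,3))+shift).reshape(px,px,2).astype(np.float32)
    o=cv2.remap(img,q[...,0],q[...,1],cv2.INTER_CUBIC)
    return cv2.convertScaleAbs(o,alpha=1.4)
E
python3 - <<'E'
from rect import *
b=cv2.imread('pics/s5.png');a=cv2.imread('pics/t5.png')
o=[]
for n,i,s in(('top',a,[-.9,-.3]),('scene',b,[1.2,.7])):
    k=rect(n,i,.105,-37,np.array(s),.07)
    f=400/.14
    cv2.circle(k,(200,200),int(.054*f),(0,255,0),1)
    for y in(-.007,.007):cv2.line(k,(340,int(200-y*f)),(399,int(200-y*f)),(0,255,0),1)
    cv2.line(k,(0,200),(60,200),(0,255,0),1);o.append(k)
cv2.imwrite('pics/c7.png',np.hstack(o))
E
```

```text
(no output)
```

View pics/c7.png

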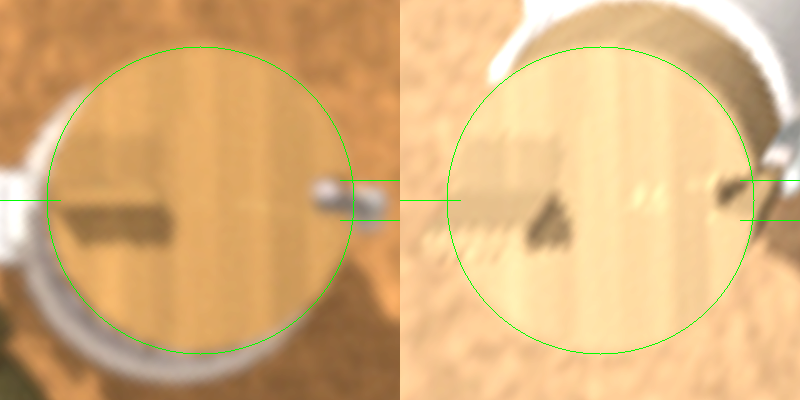

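```bash
python3 - <<'E'
from rect import *
b=cv2.imread('pics/s5.png');a=cv2.imread('pics/t5.png');b0=cv2.imread('pics/scene0.png');a0=cv2.imread('pics/top0.png')
def grain(n,i,s,angs):
    best=[]
    for g in angs:
        k=cv2.cvtColor(rect(n,i,.105,g,np.array(s),.035,200,(.0,.0)),6).astype(float)[:, 60:170]
        k=k-cv2.GaussianBlur(k,(0,0),25); best.append(k.mean(0).var())
    best=np.array(best);j=best.argmax();return angs[j],best[max(0,j-3):j+4].round(2)
for nm,n,i,s,l in(('top5','top',a,[-.9,-.3],-37),('sc5','scene',b,[1.2,.7],-37),('top0','top',a0,[-.9,-.3],70),('sc0','scene',b0,[1.2,.7],70)):
    print(nm,grain(n,i,s,np.arange(l-20,l+20,1.)))
# grey blob in top: low saturation near pin
for nm,i in(('t5',a),('t0',a0)):
    hs=cv2.cvtColor(i,cv2.COLOR_BGR2HSV)[165:190,270:295].astype(float)
    w=np.clip(110-hs[...,1],0,None);ys,xs=np.nonzero(w>0)
    for y,x in zip(ys,xs):print((x+270,y+165,int(w[y,x])),end=' ')
    print()
E
```

```text
top5 (np.float64(-37.0), array([27.52, 28.12, 28.5 , 28.58, 28.33, 27.78, 26.95]))
sc5 (np.float64(-37.0), array([25.21, 25.59, 25.84, 25.94, 25.89, 25.57, 25.19]))
top0 (np.float64(63.0), array([5.21, 5.58, 5.83, 5.96, 5.88, 5.64, 5.25]))
sc0 (np.float64(64.0), array([ 9.38, 10.12, 10.53, 10.62, 10.42,  9.84,  9.06]))
(np.int64(281), np.int64(174), 34) (np.int64(282), np.int64(174), 54) (np.int64(283), np.int64(174), 35) (np.int64(280), np.int64(175), 29) (np.int64(281), np.int64(175), 67) (np.int64(282), np.int64(175), 83) (np.int64(283), np.int64(175), 71) (np.int64(284), np.int64(175), 29) (np.int64(279), np.int64(176), 14) (np.int64(280), np.int64(176), 49) (np.int64(281), np.int64(176), 74) (np.int64(282), np.int64(176), 85) (np.int64(283), np.int64(176), 79) (np.int64(284), np.int64(176), 52) (np.int64(285), np.int64(176), 15) (np.int64(279), np.int64(177), 27) (np.int64(280), np.int64(177), 57) (np.int64(281), np.int64(177), 72) (np.int64(282), np.int64(177), 79) (np.int64(283), np.int64(177), 74) (np.int64(284), np.int64(177), 59) (np.int64(285), np.int64(177), 34) (np.int64
[... 1490 characters left out ...]
) (np.int64(280), np.int64(176), 48) (np.int64(281), np.int64(176), 71) (np.int64(282), np.int64(176), 85) (np.int64(283), np.int64(176), 77) (np.int64(284), np.int64(176), 42) (np.int64(285), np.int64(176), 4) (np.int64(280), np.int64(177), 32) (np.int64(281), np.int64(177), 62) (np.int64(282), np.int64(177), 75) (np.int64(283), np.int64(177), 68) (np.int64(284), np.int64(177), 52) (np.int64(285), np.int64(177), 23) (np.int64(281), np.int64(178), 20) (np.int64(282), np.int64(178), 47) (np.int64(283), np.int64(178), 58) (np.int64(284), np.int64(178), 47) (np.int64(285), np.int64(178), 16) (np.int64(282), np.int64(179), 17) (np.int64(283), np.int64(179), 37) (np.int64(284), np.int64(179), 19)
```

```bash
python3 - <<'E'
from rect import *
p=ray('top',277.6+.9,180.3+.3,.084)[:2];u=ray('top',282.2+.9,175.8+.3,.1)[:2]
for q in(p,u):
    d=q-C;print(q,np.hypot(*d),np.degrees(np.arctan2(d[1],d[0])))
d=u-p;print(np.hypot(*d),np.degrees(np.arctan2(d[1],d[0])))
# lid circle fit in top: edge by saturation/brightness is hard; print radial edge on rectified image
a=cv2.imread('pics/t5.png')
k=cv2.cvtColor(rect('top',a,.105,0,np.array([-.9,-.3]),.07,560),6).astype(float)
k=cv2.GaussianBlur(k,(0,0),4)
E=[]
for t in range(0,360,10):
    rr=np.linspace(.048,.060,49);x=280+rr*np.cos(np.radians(t))*4000;y=280-rr*np.sin(np.radians(t))*4000
    v=cv2.remap(k.astype(np.float32),x.astype(np.float32)[None],y.astype(np.float32)[None],1)[0]
    g=abs(np.gradient(v));j=g.argmax();E.append((t,round(rr[j]*1e3,1),round(g[j],1)))
E=np.array(E);s=E[(E[:,1]>49)&(E[:,1]<59)];A=np.c_[np.cos(np.radians(s[:,0])),np.sin(np.radians(s[:,0])),np.ones(len(s))]
w=s[:,2];w=np.ones(len(s))
for _ in range(10):
    sol=np.linalg.lstsq(A*w[:,None],s[:,1]*w,rcond=None)[0];w=1/np.maximum(abs(A@sol-s[:,1]),.3)**.5
print('centre offset mm, radius',sol)
E
```

```text
[0.62980461 0.00137972] 0.04699853535096886 -33.910389133638944
[ 0.6389501  -0.00965976] 0.060882856675273093 -37.73360714668386
0.014335631140443748 -50.36046734172347
centre offset mm, radius [ 0.46420783  1.06394577 54.12353694]
```

```bash
python3 -c "
from h import *
rows([(.5993,.0225,.19,52),(.5993,.0225,.112,52)])"
```

```text
t 5.2 pos [ 0.4401 -0.0047  0.1896] h 51.4 F [ 1.12 -0.25  0.05] w 0.0
[ 0.1074 -0.0007  0.1205] [ 0.2 -0.6  0.1]
[0.1073 0.0773 0.1208] [ 0.2 -0.6  0.1]
```

Emit:
step_arm --steps '[[[0.025, 0, 0.028, 0, 0, 0, 0], [0.05, 0, 0.056, 0, 0, 0, 0], [0.075, 0, 0.085, 0, 0, 0, 0], [0.1, 0, 0.113, 0, 0, 0, 0], [0.107, 0, 0.12, 0, 0, 0, 0]]]'

```text
t: 5.62
position: [0.6071, 0.0263, 0.1877]
ee_rot: [-1.504, 0.524, -0.524]
wrist_force: [-0.8, 0.0, 0.6]
width: -0.0005
```

Emit:
step_arm --steps '[[[0, 0.02, 0, 0, 0, 0, 0], [0, 0.04, 0, 0, 0, 0, 0], [0, 0.06, 0, 0, 0, 0, 0], [0, 0.067, 0, 0, 0, 0, 0], [0, 0.067, 0, 0, 0, 0, 0]]]'

```text
t: 6.03
position: [0.6012, 0.0251, 0.1198]
ee_rot: [-1.508, 0.529, -0.521]
wrist_force: [-0.1, -0.6, -0.4]
width: 0.0001
```

```bash
python3 -c "
from h import *
rows([(.5993,.0225,.106,52)])"
```

```text
t 6.03 pos [0.6012 0.0251 0.1198] h 51.58 F [-0.1  -0.58 -0.41] w 0.0001
[ 0.0001  0.0138 -0.0032] [ 0.2 -0.4 -0.2]
```

Emit:
step_arm --steps '[[[0, 0.007, -0.003, 0, 0, 0, 0], [0, 0.012, -0.003, 0, 0, 0, 0], [0, 0.014, -0.003, 0, 0, 0, 0], [0, 0.016, -0.003, 0, 0, 0, 0], [0, 0.016, -0.003, 0, 0, 0, 0]]]'

```text
t: 6.45
position: [0.6014, 0.0232, 0.1065]
ee_rot: [-1.506, 0.525, -0.525]
wrist_force: [-0.2, -1.1, 0.0]
width: -0.0004
```

Emit:
step_arm --steps '[[[0, 0.001, 0, 0, 0, 0, 0], [0, 0.002, 0, 0, 0, 0, 0], [0, 0.003, 0, 0, 0, 0, 0], [0, 0.004, 0, 0, 0, 0, 0], [0, 0.004, 0, 0, 0, 0, 0]]]'

```text
t: 6.87
position: [0.6017, 0.0234, 0.1035]
ee_rot: [-1.506, 0.524, -0.526]
wrist_force: [-1.5, -0.9, 5.1]
width: 0.0002
```

Emit:
step_arm --steps '[[[0, 0.001, 0, 0, 0, 0, 0], [0, 0.0015, 0, 0, 0, 0, 0], [0, 0.002, 0, 0, 0, 0, 0], [0, 0.002, 0, 0, 0, 0, 0]]]'

```text
t: 7.2
position: [0.6017, 0.0233, 0.1016]
ee_rot: [-1.506, 0.524, -0.526]
wrist_force: [-1.8, -0.7, 5.2]
width: -0.0003
```

It goes down at about 5 N, past the 1 mm where the pin would have stopped it: the notch is over the pin. Pressing on to home.

Emit:
step_arm --steps '[[[0, 0.001, 0, 0, 0, 0, 0], [0, 0.002, 0, 0, 0, 0, 0], [0, 0.003, 0, 0, 0, 0, 0], [0, 0.004, 0, 0, 0, 0, 0], [0, 0.004, 0, 0, 0, 0, 0]]]'

```text
t: 7.62
position: [0.6017, 0.0233, 0.0981]
ee_rot: [-1.507, 0.524, -0.526]
wrist_force: [-4.0, -0.3, 9.1]
width: -0.0001
```

Emit:
step_arm --steps '[[[0, 0.001, 0, 0, 0, 0, 0], [0, 0.002, 0, 0, 0, 0, 0], [0, 0.002, 0, 0, 0, 0, 0]]]'

```text
t: 7.87
position: [0.6017, 0.0233, 0.0981]
ee_rot: [-1.507, 0.524, -0.526]
wrist_force: [-8.7, -1.2, 19.3]
width: -0.0003
```

Emit:
step_arm --steps '[[[0, -0.004, 0, 0, 0, 0, 0], [0, -0.02, 0, 0, 0, 0, 0], [0, -0.05, 0, 0, 0, 0, 0], [-0.02, -0.08, -0.025, 0, 0, 0, 0], [-0.045, -0.1, -0.05, 0, 0, 0, 0]]]'

```text
t: 8.28
position: [0.5373, 0.0124, 0.1955]
ee_rot: [-1.504, 0.523, -0.526]
wrist_force: [-0.9, -0.4, 2.0]
width: -0.0005
```

Emit:
step_arm --steps '[[[-0.02, 0, -0.025, 0, 0, 0, 0], [-0.04, 0, -0.05, 0, 0, 0, 0], [-0.06, 0, -0.07, 0, 0, 0, 0], [-0.06, 0, -0.07, 0, 0, 0, 0], [-0.06, 0, -0.07, 0, 0, 0, 0]]]'

```text
t: 8.7
position: [0.4448, -0.0058, 0.1942]
ee_rot: [-1.507, 0.524, -0.528]
wrist_force: [1.3, -0.1, 0.6]
width: -0.0
```

```bash
python3 - <<'E'
from ov import *
b=r.camera('scene');a=r.camera('top')
for n,i,o in(('t',a,'top0'),('s',b,'scene0')):
    d=cv2.absdiff(i,cv2.imread(f'pics/{o}.png')).max(2); ys,xs=np.nonzero(d>40);print(n,len(xs))
cv2.imwrite('pics/c8.png',np.hstack([cv2.resize(a[80:310,60:480],(420,230)),np.zeros((230,4,3),np.uint8)]) if 0 else np.hstack([ov('scene',b,(242,185),60,6,-37.5,np.array([1.2,.7]),None,.098),cv2.resize(b,(480,360))])[:, :800])
rows([])
E
```

```text
t 16392
s 11145
t 8.8 pos [ 0.4463 -0.0051  0.1942] h 51.58 F [ 0.84  0.65 -0.07] w -0.0004
```

View pics/c8.png

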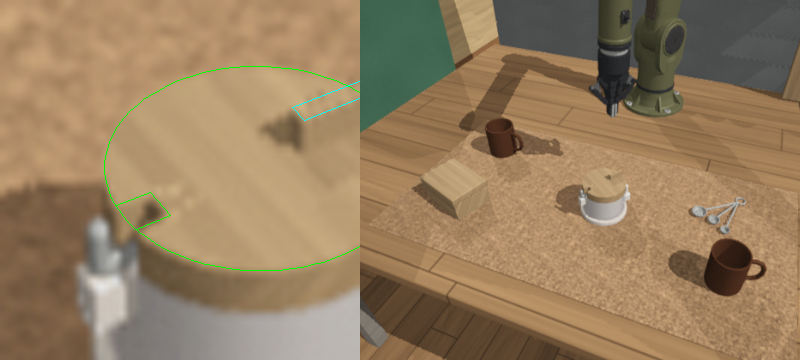

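The lid's upper face matches the outline drawn for the home height (0.098 m), with the notch over the pin. The other objects stand where they did.

```bash
python3 -c "
from workcell import r
print(r.finish_job())"
```

```text
the job is handed in; nothing more can be done
None
```

The dispenser is closed, and I handed the job in at about 8.8 s. I pushed the lid clockwise about 100° by its tab until the notch stood over the pin. Then I pressed it straight down near the centre, lifted off and backed away.

**Last checks:**
- **Fully home:** The lid went down at about 5 N and stopped hard with the fingertip at 0.0981 m; the expected home height is 0.098 m. I pressed to about 19 N to confirm the stop. The last picture shows the upper face on the outline drawn for that height.
- **Other objects:** The mugs, spoons and box look unmoved in the last picture. This was judged by eye, because my image comparison with the starting picture was swamped by the arm and its shadow.

**Measurements that disagreed:**
- **Before the press:** The lid angle from its wood grain was -37°, while estimates of the pin direction ran from -35° to -39°. That is within the 3.6° clearance. The lid also sank past the 1 mm where the pin would have stopped it.
- **Start angle:** I read the notch at about 70° by eye but 64° from the grain. This made no difference, because I set the final angle from pictures taken later.

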